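# Tumble a heating block over the turnover step

### The job

Turn the aluminium heating block with the two large wells onto its next face for inspection: without lifting it, push it over the edge of the turnover step, so that it tumbles a quarter turn and ends lying flat and roughly square to the step on the lower tread, its wells facing away from the upper deck. Leave the other block, with the many small wells, standing where it is on the deck, then let go of everything.

Things in the scene. Friction and masses are not known exactly. Their poses are not given: they have to be found in the camera images.
- block_center (a point): centre of the block to turn: loose aluminium, 0.4 to 0.7 kg, 60 (x) x 80 (y) x 60 (z) mm, two round wells of 26 mm, 45 mm deep, side by side on top. Its z points out of the wells (up at first), its x towards the step's edge within 6 degrees. Pushed below half height on the face away from the edge, it slides without toppling, and tips over by itself once its centre is past the edge.
- step: fixed grey two-level slab, 280 x 280 mm. Origin: on the worktop, at its middle, below the edge. x from deck to tread, y along the edge, z up. Upper deck: x -140 to 0 mm, top 40 mm above the worktop, steel strip at the edge. Lower tread: x 0 to 140 mm, black rubber, top 12 mm above the worktop (28 mm below the deck), a steel lip 6 mm high on its last 6 mm. No side walls.
- block_small_wells_center (a point): centre of the other aluminium heating block, a bystander: same outer size (60 x 80 x 60 mm) and axes, but twelve small wells of 12 mm. It stands on the deck beside the first block, some 40 to 55 mm clear of it; either of the two may be on the left.
Not all that is in view belongs to the job. What is shaped like the part that bears block_center but green or orange is not meant.

How it is judged:
By the outcome, as a careful person would: the job done as asked, in the order asked, and still so for the second after the job is handed in, with the robot touching nothing.
It also fails if it takes over 32 s, if anything falls off the work surface, if the arm or the gripper's body presses on something with over 40 N, if the wrist force passes 120 N, or if a joint passes its speed limit or range.

### The arm

A 7-joint arm with a two-finger parallel gripper is mounted at the origin on a cart in front of the work surface, level with it; the furniture and walls round the work are solid. World frame = base frame: x ahead of the robot, y to its left, z up, the work surface at z = 0. Lengths are in m, angles in rad, forces in N, time in s.
With the tool pointing down it reaches from about 0.425 to 0.875 m from the base axis. Payload 4.7 kg.
Tool frame: the origin (TCP) lies on the centre line of the jaws, within the pads' length; the fingertips stand 17 mm ahead of it and the grasp point (between the pads) lies 2 mm behind it; z points along the fingers, x is the direction in which the jaws open and shut, and the axes are right-handed (so a half turn about z gives the same grasp; the last joint's range is limited). The gripper opens to 87 mm and grips with 3 to 60 N. Pads are 19 mm wide; open, the fingers measure 117 mm over their backs; the gripper's body (75 mm by 190 mm) begins 51 mm behind the grasp point.
Start: joints at [-1.09, 0.321, -0.07, 1.45, 0.023, 1.371, -0.057], TCP at [0.293, 0.58, 0.24] pointing down, gripper open.
Joint ranges: [-2.86, 2.86], [-0.3, 2.09], [-1.38, 1.24], [0.06, 2.45], [-1.56, 4.7], [0.09, 2.05], [-2.69, 2.69]. Speed limits (rad/s): [2.57, 2.57, 3.14, 3.14, 3.14, 3.14, 3.14].

### API

Orientations are given as a rotation vector (axis times angle).
In Python, from bench import ctrl gives the robot as it stands.
- The arm moves only by the tool drive_tool, never from a script. Its argument "increments" is a list of rows, each an object of numbers: "grip": the closure, from -1 (fully open) to 1 (shut), so that 0 is half open; "tx", "ty", "tz": the shift along the tool's x, y, z in cm; "wx", "wy", "wz": the turn, a rotation vector about the tool's x, y, z in rad. In form: [{"grip": .., "tx": .., "ty": .., "tz": .., "wx": .., "wy": .., "wz": ..}, ...]. A call has 1 to 10 rows; each row is the pose to reach, as a shift and turn from the pose measured when the call began, along the tool's axes at that moment; what a row does not reach only later rows make up. A row lasts 1/12 s, in which the tool goes at most 41.7 mm and 7.16 degrees, less where a joint would pass 70% of its speed; a pose out of reach is approached as far as the arm can. A call with a gripper value outside its range is refused whole. The fingers move at their own pace and stop on an object; "force" is the grip in N (left out, the last holds). Time passes only in rows, so rows that repeat a pose let the fingers close. It gives the time, the measured TCP pose, the force and the opening at its end, in the units of the state.
- ctrl.get_state(): the state, without advancing time (a new reading comes with each control period).
- ctrl.get_image(name): name is "scene" or "side" or "wrist"; returns a dict with "frame" (420x560x3 uint8, blue, green, red), "depth" (420x560 float32, m along the optical axis (not along the pixel's ray), 0 where there is no reading), "fx", "fy", "cx", "cy" (pixels), "view" (4x4, takes a point from world to camera coordinates). Camera axes: x right, y up, looking along -z (the intrinsics and any distortion apply to the point x, -y, -z); pixel columns grow to the right and rows downward; lengths in m; the calibration is good to about 2 mm. A picture is of the moment at which its call begins.
- ctrl.close_job(): hands the job in, once; it reports no verdict.
The state is a dict: "time": time; "joint_positions": joint angles; "qd": joint speeds; "joint_torque": joint torques, N m; "position": TCP position; "tool_rot": TCP orientation; "ft_force": force on the tool from outside, world axes, zero at the start; "torque": the same for the moment, N m; "grip_width": opening from 0.0 (shut) to 1.0 (fully open).
Only numpy, scipy, OpenCV 4.12 (cv2) and the standard library are available. Lean on these libraries where they do the work, as an engineer would, in place of code of your own. Each camera call takes 0.05 s, during which the arm holds its last target.

## Working session

There is one attempt and no reset: what is moved stays moved. The work goes in short steps, Python scripts to look and compute and a tool call to move; the robot and the scene stay as the last step left them, time stands still between calls to the robot, and variables do not carry over. Pictures are saved under pics/ and viewed, and the job is handed in when it is done.

Besides the shell and the picture viewer there is one more tool, called after ">>>" by a JSON object that holds its "name" and its "arguments", one argument or row to a line. drive_tool: Moves the arm, as the interface text tells. Its arguments: {"type":"object","properties":{"increments":{"type":"array","items":{"type":"object","properties":{"grip":{"type":"number"},"tx":{"type":"number"},"ty":{"type":"number"},"tz":{"type":"number"},"wx":{"type":"number"},"wy":{"type":"number"},"wz":{"type":"number"}}}},"force":{"type":"number"}},"required":["increments"]}

```bash
ls -la && mkdir -p pics && cat > h.py <<'E'
import numpy as np, cv2
from bench import ctrl
def snap(name, fn):
    d=ctrl.get_image(name)
    cv2.imwrite('pics/'+fn+'.png', d['frame'])
    np.savez('pics/'+fn+'.npz', **{k:np.array(v) for k,v in d.items()})
    return d
def load(fn):
    z=np.load('pics/'+fn+'.npz'); return {k:z[k] for k in z.files}
def cloud(d):
    D=d['depth']; h,w=D.shape
    u,v=np.meshgrid(np.arange(w),np.arange(h))
    X=(u-d['cx'])/d['fx']*D; Y=(v-d['cy'])/d['fy']*D
    P=np.stack([X,-Y,-D,np.ones_like(D)],-1)
    W=P@np.linalg.inv(d['view']).T
    W=W[...,:3]; W[D<=0]=np.nan
    return W
E
python3 - <<'E'
from h import *
for n in ['scene','side','wrist']:
    d=snap(n,n+'0'); print(n,{k:(v if np.size(v)<2 else np.shape(v)) for k,v in d.items()})
    print(np.round(np.linalg.inv(d['view']),3))
print(ctrl.get_state())
E
```

```text
total 12
drwxr-xr-x  3 agent agent 4096 Dec  5 18:09 .
drwxr-xr-x 23 root  root  4096 Dec  5 18:09 ..
drwxr-xr-x  2 agent agent 4096 Dec  5 18:09 pics
scene {'frame': (420, 560, 3), 'depth': (420, 560), 'fx': 538.9762177852908, 'fy': 538.9762177852908, 'cx': 272.83993186390927, 'cy': 206.7314664959991, 'view': (4, 4)}
[[ 0.804  0.419 -0.421  0.103]
 [-0.594  0.59  -0.548 -0.475]
 [ 0.019  0.691  0.723  0.752]
 [ 0.     0.     0.     1.   ]]
side {'frame': (420, 560, 3), 'depth': (420, 560), 'fx': 508.24719035947476, 'fy': 508.24719035947476, 'cx': 275.93462244444004, 'cy': 205.7791581652824, 'view': (4, 4)}
[[ 0.967  0.109 -0.232  0.327]
 [-0.256  0.417 -0.872 -0.701]
 [ 0.001  0.902  0.431  0.447]
 [ 0.     0.     0.     1.   ]]
wrist {'frame': (420, 560, 3), 'depth': (420, 560), 'fx': 322.3297948822139, 'fy': 322.3297948822139, 'cx': 276.2545108928173, 'cy': 208.45155035509944, 'view': (4, 4)}
[[ 0.449 -0.854 -0.262  0.22 ]
 [ 0.893  0.429  0.134  0.617]
 [-0.002 -0.294  0.956  0.383]
 [ 0.     0.     0.     1.   ]]
{'time': 0.15, 'joint_positions': array([-1.08989233,  0.32168008, -0.07009353,  1.45135928,  0.02259754,
        1.3708283 , -0.05690285]), 'qd': array([-5.20328778e-04, -2.49949495e-03,  1.21926601e-03, -1.58023211e-03,
        4.63694055e-04, -4.16808062e-04,  6.44164563e-05]), 'joint_torque': array([ 8.37460939e-04, -4.91799331e+01, -4.04050117e-01, -3.12876642e+01,
       -6.39066542e-02,  4.05204634e-02,  1.02580914e-04]), 'position': array([0.29238226, 0.58009284, 0.23871288]), 'tool_rot': array([ 2.67425559e+00,  1.64700665e+00, -1.92065802e-03]), 'ft_force': array([0.39195192, 0.47045292, 0.1812736 ]), 'torque': array([-0.03861877,  0.00091149, -0.01855206]), 'grip_width': 1.0027150069860582}
```

View pics/scene0.png

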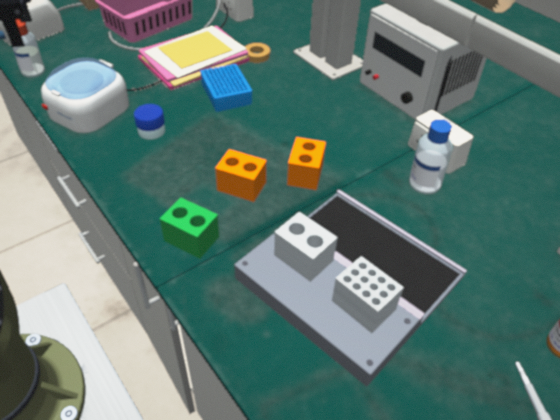

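View pics/side0.png

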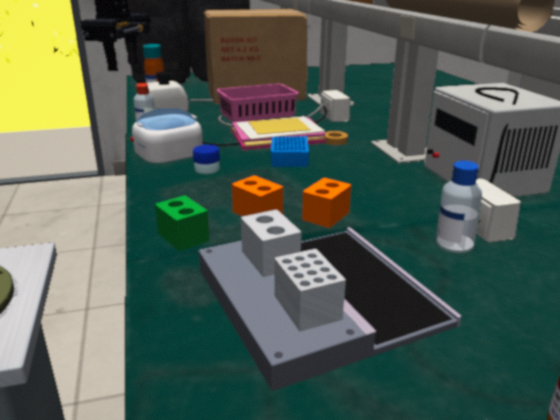

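View pics/wrist0.png

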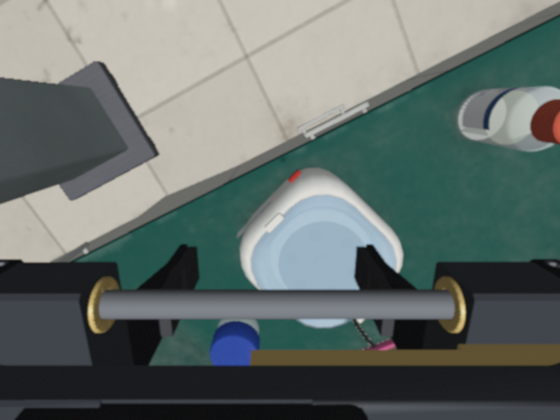

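The scene view shows the two-well block at about (305,245) and the small-well block at about (368,292). Both stand on the near deck, and the black tread lies beyond with its lip running from (340,192) to (465,270). Next I'll measure these from depth.

```bash
python3 - <<'E'
from h import *
for n in ['scene0','side0']:
    d=load(n); W=cloud(d)
    x,y,z=W[...,0],W[...,1],W[...,2]
    reg=(x>0.3)&(x<0.85)&(y>-0.4)&(y<0.25)
    # restrict image region
    H,_=np.histogram(z[reg&(z>-0.02)&(z<0.14)],bins=np.arange(-0.02,0.14,0.004))
    print(n,H)
    top=(reg&(z>0.092)&(z<0.108)).astype(np.uint8)
    k,lab,st,c=cv2.connectedComponentsWithStats(top)
    for i in range(1,k):
        if st[i,4]<150: continue
        p=W[lab==i]; 
        r=cv2.minAreaRect((p[:,:2]*1000).astype(np.float32))
        print('top',st[i],c[i].round(1),np.nanmean(p,0).round(4),np.round(r[0],1),np.round(r[1],1),round(r[2],2))
    for lo,hi,nm in [(0.034,0.046,'deck'),(0.006,0.0165,'tread')]:
        m=(reg&(z>lo)&(z<hi)).astype(np.uint8)
        k,lab,st,c=cv2.connectedComponentsWithStats(m)
        for i in range(1,k):
            if st[i,4]<800: continue
            p=W[lab==i]; r=cv2.minAreaRect((p[:,:2]*1000).astype(np.float32))
            print(nm,st[i],c[i].round(1),np.nanmean(p,0).round(4),np.round(r[0],1),np.round(r[1],1),round(r[2],2))
E
```

```text
scene0 [    0     0     0    35  6481 46922  2868   896  6660  1421   650   522
   540   533  1460  7307   746   592   581   807  2295   299   267   268
   291   315   368   448   489   694  2227   103   114   111    97    31
    48    32    37]
top [417 141  36  20 257] [432.5 153.3] [ 0.8066 -0.0428  0.1007] [813.8 -39.8] [35.7 63.1] 38.45
top [ 274  212   63   51 1440] [304.9 236.3] [ 0.4859 -0.0627  0.1004] [488.2 -60.1] [63.4 82.1] 11.18
top [ 335  257   68   58 1815] [368.3 284.7] [ 0.5037 -0.19    0.0998] [ 505.7 -188. ] [62.4 81.6] 7.5
deck [ 234  233  190  143 8472] [327.3 306.4] [ 0.4586 -0.1543  0.0413] [ 478.9 -128.5] [142.6 281.8] 9.97
tread [ 235  193  230  192 7466] [382.3 259.2] [ 0.6157 -0.1238  0.0138] [ 546.1 -117.3] [278.7 280.3] 10.01
side0 [    0     0     0     0   102 49379  2349   926  7610  1565  1068   790
   787   848   838  7679   731   670   785   823  1922   425   372   413
   415   418   435   460   612   818  2377   119   126   132   105    59
    59    59    56]
top [441 188  41  19 378] [460.4 198.8] [ 0.8106 -0.0503  0.1003] [813.4 -44.6] [32.8 63.3] 50.25
top [ 241  209   60   39 1388] [269.9 227.5] [ 0.4856 -0.0675  0.1003] [486.4 -61. ] [61.6 84. ] 10.5
top [ 274  249   71   49 2160] [308.5 272.5] [ 0.5029 -0.1944  0.1001] [ 504.2 -188.8] [61.5 83.8] 7.68
deck [ 198  240  177  131 8181] [275.8 311.4] [ 0.4614 -0.1796  0.042 ] [ 477.2 -129.4] [140.5 283.2] 10.1
tread [ 199  231  261  159 8657] [369.4 300. ] [ 0.611  -0.1514  0.0142] [ 546.3 -117.9] [281.4 281.9] 10.18
```

```bash
python3 - <<'E'
from h import *
d=load('scene0'); im=d['frame'][170:400,210:500]
cv2.imwrite('pics/crop0.png',cv2.resize(im,None,fx=2.6,fy=2.6,interpolation=cv2.INTER_CUBIC))
E
cat >> h.py <<'E'
from scipy.spatial.transform import Rotation as Rn
SO=np.array([0.5466,-0.1171,0.0]); YAW=np.deg2rad(10.07)
RS=Rn.from_euler('z',YAW).as_matrix()
def s2w(p): return SO+RS@np.array(p,float)
def w2s(p): return RS.T@(np.array(p,float)-SO)
def Rdes(tilt=0.0,yaw=YAW):
    # tool x = step y, tool y = step x (push), z down; tilt>0: fingertips lead
    R0=np.column_stack([[ -np.sin(yaw),np.cos(yaw),0],[np.cos(yaw),np.sin(yaw),0],[0,0,-1]])
    return R0@Rn.from_rotvec([-tilt,0,0]).as_matrix()
def inc(pw,R,st=None):
    st=st or ctrl.get_state()
    R0=Rn.from_rotvec(st['tool_rot']).as_matrix()
    t=R0.T@(np.array(pw)-st['position'])*100
    w=Rn.from_matrix(R0.T@R).as_rotvec()
    print('t=%.2f'%st['time'],'tcp',st['position'].round(4),'step',w2s(st['position']).round(4),'F',st['ft_force'].round(1),'grip',round(st['grip_width'],3))
    print('  INC tx %.2f ty %.2f tz %.2f  wx %.3f wy %.3f wz %.3f  |t| %.1f cm |w| %.1f deg'%(*t,*w,np.linalg.norm(t),np.rad2deg(np.linalg.norm(w))))
E
python3 - <<'E'
from h import *
b=(np.array([488.2,-60.1,0])+[486.4,-61,0])/2e3; s=(np.array([505.7,-188,0])+[504.2,-188.8,0])/2e3
print('block step',w2s(b).round(4),'small',w2s(s).round(4))
inc([0.50,0.15,0.22],Rdes(0))
print('prepush',s2w([-0.108,0.066,0.2]))
E
```

```text
block step [-0.0485  0.066   0.    ] small [-0.0535 -0.0629  0.    ]
t=0.15 tcp [0.2924 0.5801 0.2387] step [-0.1284  0.7309  0.2387] F [0.4 0.5 0.2] grip 1.003
  INC tx -29.06 ty 37.90 tz 1.92  wx -0.000 wy 0.001 wz -0.643  |t| 47.8 cm |w| 36.8 deg
prepush [ 0.42872357 -0.07100067  0.2       ]
```

>>> {"name": "drive_tool", "arguments": {
  "increments": [
    {"grip": 0.1, "tx": -29, "ty": 38, "tz": 1.5, "wz": -0.64},
    {"grip": 0.1, "tx": -29, "ty": 38, "tz": 1.5, "wz": -0.64},
    {"grip": 0.1, "tx": -29, "ty": 38, "tz": 1.5, "wz": -0.64},
    {"grip": 0.1, "tx": -29, "ty": 38, "tz": 1.5, "wz": -0.64},
    {"grip": 0.1, "tx": -29, "ty": 38, "tz": 1.5, "wz": -0.64},
    {"grip": 0.1, "tx": -29, "ty": 38, "tz": 1.5, "wz": -0.64},
    {"grip": 0.1, "tx": -29, "ty": 38, "tz": 1.5, "wz": -0.64},
    {"grip": 0.1, "tx": -29, "ty": 38, "tz": 1.5, "wz": -0.64},
    {"grip": 0.1, "tx": -29, "ty": 38, "tz": 1.5, "wz": -0.64},
    {"grip": 0.1, "tx": -29, "ty": 38, "tz": 1.5, "wz": -0.64}
  ]
}}

```text
schema error: expected keys grip, tx, ty, tz, wx, wy, wz
```

>>> {"name": "drive_tool", "arguments": {
  "increments": [
    {"grip": 0.1, "tx": -29, "ty": 38, "tz": 1.5, "wx": 0, "wy": 0, "wz": -0.64},
    {"grip": 0.1, "tx": -29, "ty": 38, "tz": 1.5, "wx": 0, "wy": 0, "wz": -0.64},
    {"grip": 0.1, "tx": -29, "ty": 38, "tz": 1.5, "wx": 0, "wy": 0, "wz": -0.64},
    {"grip": 0.1, "tx": -29, "ty": 38, "tz": 1.5, "wx": 0, "wy": 0, "wz": -0.64},
    {"grip": 0.1, "tx": -29, "ty": 38, "tz": 1.5, "wx": 0, "wy": 0, "wz": -0.64},
    {"grip": 0.1, "tx": -29, "ty": 38, "tz": 1.5, "wx": 0, "wy": 0, "wz": -0.64},
    {"grip": 0.1, "tx": -29, "ty": 38, "tz": 1.5, "wx": 0, "wy": 0, "wz": -0.64},
    {"grip": 0.1, "tx": -29, "ty": 38, "tz": 1.5, "wx": 0, "wy": 0, "wz": -0.64},
    {"grip": 0.1, "tx": -29, "ty": 38, "tz": 1.5, "wx": 0, "wy": 0, "wz": -0.64},
    {"grip": 0.1, "tx": -29, "ty": 38, "tz": 1.5, "wx": 0, "wy": 0, "wz": -0.64}
  ]
}}

```text
time: 0.98
position: [0.4722, 0.2087, 0.2263]
tool_rot: [2.021, 2.405, -0.002]
ft_force: [1.3, 0.9, 0.1]
grip_width: 0.461
```

```bash
python3 - <<'E'
from h import *
inc(s2w([-0.108,0.066,0.16]),Rdes(0.12)); print(ctrl.get_state()['joint_positions'].round(3))
E
```

```text
t=0.98 tcp [0.4722 0.2087 0.2263] step [-0.0163  0.3337  0.2263] F [1.3 0.9 0.1] grip 0.461
  INC tx -26.79 ty -9.10 tz 6.66  wx -0.121 wy 0.001 wz -0.002  |t| 29.1 cm |w| 6.9 deg
[-0.607  0.043  0.143  1.803 -0.006  1.297  1.282]
```

>>> {"name": "drive_tool", "arguments": {
  "increments": [
    {"grip": 0.1, "tx": -26.8, "ty": -9.1, "tz": 6.5, "wx": -0.12, "wy": 0, "wz": 0},
    {"grip": 0.1, "tx": -26.8, "ty": -9.1, "tz": 6.5, "wx": -0.12, "wy": 0, "wz": 0},
    {"grip": 0.1, "tx": -26.8, "ty": -9.1, "tz": 6.5, "wx": -0.12, "wy": 0, "wz": 0},
    {"grip": 0.1, "tx": -26.8, "ty": -9.1, "tz": 6.5, "wx": -0.12, "wy": 0, "wz": 0},
    {"grip": 0.1, "tx": -26.8, "ty": -9.1, "tz": 6.5, "wx": -0.12, "wy": 0, "wz": 0},
    {"grip": 0.1, "tx": -26.8, "ty": -9.1, "tz": 6.5, "wx": -0.12, "wy": 0, "wz": 0},
    {"grip": 0.1, "tx": -26.8, "ty": -9.1, "tz": 6.5, "wx": -0.12, "wy": 0, "wz": 0},
    {"grip": 0.1, "tx": -26.8, "ty": -9.1, "tz": 6.5, "wx": -0.12, "wy": 0, "wz": 0},
    {"grip": 0.1, "tx": -26.8, "ty": -9.1, "tz": 6.5, "wx": -0.12, "wy": 0, "wz": 0},
    {"grip": 0.1, "tx": -26.8, "ty": -9.1, "tz": 6.5, "wx": -0.12, "wy": 0, "wz": 0}
  ]
}}

```text
time: 1.82
position: [0.4288, -0.0706, 0.1617]
tool_rot: [1.969, 2.344, 0.14]
ft_force: [-0.6, 0.5, 0.1]
grip_width: 0.452
```

```bash
python3 - <<'E'
from h import *
inc(s2w([-0.108,0.066,0.072]),Rdes(0.12)); print(ctrl.get_state()['joint_positions'].round(3))
snap('scene','scene1'); snap('wrist','wrist1')
E
```

```text
t=1.82 tcp [ 0.4288 -0.0706  0.1617] step [-0.1078  0.0664  0.1617] F [-0.6  0.5  0.1] grip 0.452
  INC tx -0.04 ty -1.09 tz 8.90  wx -0.000 wy 0.001 wz -0.003  |t| 9.0 cm |w| 0.2 deg
[-0.379 -0.213  0.459  2.154  0.074  1.064  1.789]
```

View pics/scene1.png

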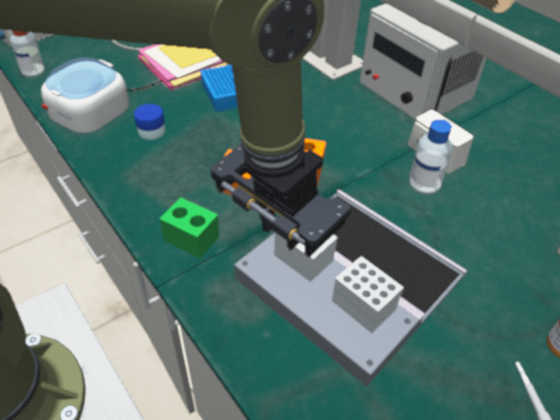

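View pics/wrist1.png

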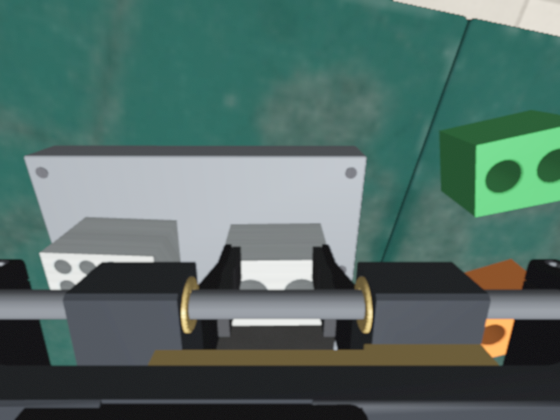

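The gripper hovers behind the two-well block. In the wrist view the block's rear face, around (278,240), is centred between the fingers at columns 232 and 325. Next is the descent behind the block.

>>> {"name": "drive_tool", "arguments": {
  "increments": [
    {"grip": 0.1, "tx": 0, "ty": -0.3, "tz": 2.5, "wx": 0, "wy": 0, "wz": 0},
    {"grip": 0.1, "tx": 0, "ty": -0.6, "tz": 5, "wx": 0, "wy": 0, "wz": 0},
    {"grip": 0.1, "tx": 0, "ty": -0.9, "tz": 7.2, "wx": 0, "wy": 0, "wz": 0},
    {"grip": 0.1, "tx": 0, "ty": -1.0, "tz": 8.3, "wx": 0, "wy": 0, "wz": 0},
    {"grip": 0.1, "tx": 0, "ty": -1.1, "tz": 8.9, "wx": 0, "wy": 0, "wz": 0},
    {"grip": 0.1, "tx": 0, "ty": -1.1, "tz": 8.9, "wx": 0, "wy": 0, "wz": 0},
    {"grip": 0.1, "tx": 0, "ty": -1.1, "tz": 8.9, "wx": 0, "wy": 0, "wz": 0}
  ]
}}

```text
time: 2.5
position: [0.4295, -0.0691, 0.0726]
tool_rot: [1.964, 2.347, 0.14]
ft_force: [-0.5, 0.5, 0.1]
grip_width: 0.45
```

```bash
python3 - <<'E'
from h import *
inc(s2w([-0.088,0.066,0.072]),Rdes(0.12)); print(ctrl.get_state()['joint_positions'].round(3))
d=snap('side','side2')
im=d['frame'][150:400,180:480]
cv2.imwrite('pics/side2c.png',cv2.resize(im,None,fx=2.4,fy=2.4,interpolation=cv2.INTER_CUBIC))
E
```

```text
t=2.50 tcp [ 0.4295 -0.0691  0.0726] step [-0.1069  0.0677  0.0726] F [-0.5  0.5  0.1] grip 0.45
  INC tx -0.17 ty 1.87 tz 0.29  wx 0.000 wy 0.001 wz 0.002  |t| 1.9 cm |w| 0.1 deg
[-0.387 -0.083  0.502  2.253  0.009  0.846  1.859]
```

View pics/side2c.png

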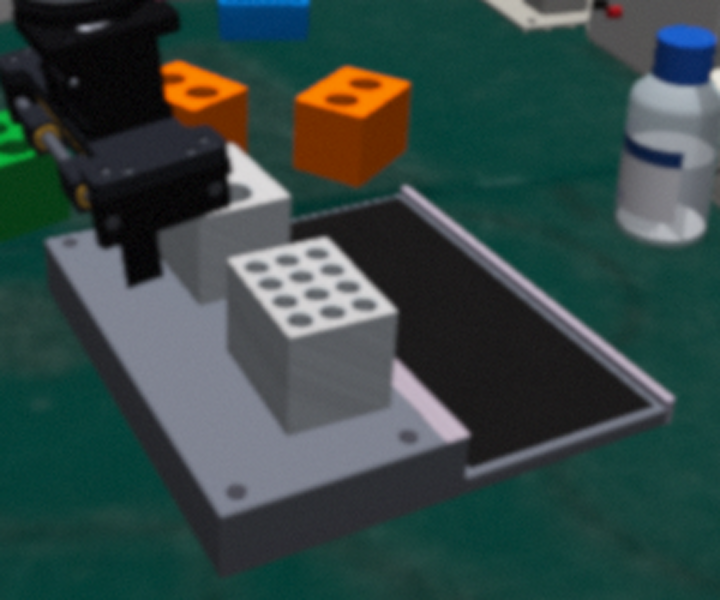

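The side view crop shows a finger down on the deck at about (140,265), just behind the two-well block's rear face. The gripper body clears both blocks. I'll start with a slow push.

>>> {"name": "drive_tool", "arguments": {
  "increments": [
    {"grip": 0.1, "tx": -0.05, "ty": 0.3, "tz": 0.04, "wx": 0, "wy": 0, "wz": 0},
    {"grip": 0.1, "tx": -0.1, "ty": 0.6, "tz": 0.07, "wx": 0, "wy": 0, "wz": 0},
    {"grip": 0.1, "tx": -0.1, "ty": 0.9, "tz": 0.11, "wx": 0, "wy": 0, "wz": 0},
    {"grip": 0.1, "tx": -0.15, "ty": 1.2, "tz": 0.14, "wx": 0, "wy": 0, "wz": 0},
    {"grip": 0.1, "tx": -0.15, "ty": 1.4, "tz": 0.17, "wx": 0, "wy": 0, "wz": 0},
    {"grip": 0.1, "tx": -0.15, "ty": 1.6, "tz": 0.19, "wx": 0, "wy": 0, "wz": 0},
    {"grip": 0.1, "tx": -0.15, "ty": 1.75, "tz": 0.21, "wx": 0, "wy": 0, "wz": 0},
    {"grip": 0.1, "tx": -0.15, "ty": 1.9, "tz": 0.23, "wx": 0, "wy": 0, "wz": 0},
    {"grip": 0.1, "tx": -0.15, "ty": 2.05, "tz": 0.25, "wx": 0, "wy": 0, "wz": 0},
    {"grip": 0.1, "tx": -0.15, "ty": 2.2, "tz": 0.26, "wx": 0, "wy": 0, "wz": 0}
  ]
}}

```text
time: 3.38
position: [0.45, -0.0671, 0.0725]
tool_rot: [1.967, 2.349, 0.137]
ft_force: [-5.2, 0.1, 4.3]
grip_width: 0.449
```

```bash
python3 - <<'E'
from h import *
inc(s2w([-0.065,0.066,0.072]),Rdes(0.12))
E
```

```text
t=3.38 tcp [ 0.45   -0.0671  0.0725] step [-0.0864  0.0661  0.0725] F [-5.2  0.1  4.3] grip 0.449
  INC tx -0.01 ty 2.12 tz 0.30  wx -0.003 wy 0.000 wz 0.001  |t| 2.1 cm |w| 0.2 deg
```

>>> {"name": "drive_tool", "arguments": {
  "increments": [
    {"grip": 0.1, "tx": 0, "ty": 0.2, "tz": 0.02, "wx": 0, "wy": 0, "wz": 0},
    {"grip": 0.1, "tx": 0, "ty": 0.4, "tz": 0.05, "wx": 0, "wy": 0, "wz": 0},
    {"grip": 0.1, "tx": 0, "ty": 0.6, "tz": 0.07, "wx": 0, "wy": 0, "wz": 0},
    {"grip": 0.1, "tx": 0, "ty": 0.8, "tz": 0.1, "wx": 0, "wy": 0, "wz": 0},
    {"grip": 0.1, "tx": 0, "ty": 1.0, "tz": 0.12, "wx": 0, "wy": 0, "wz": 0},
    {"grip": 0.1, "tx": 0, "ty": 1.2, "tz": 0.14, "wx": 0, "wy": 0, "wz": 0},
    {"grip": 0.1, "tx": 0, "ty": 1.4, "tz": 0.17, "wx": 0, "wy": 0, "wz": 0},
    {"grip": 0.1, "tx": 0, "ty": 1.6, "tz": 0.19, "wx": 0, "wy": 0, "wz": 0},
    {"grip": 0.1, "tx": 0, "ty": 1.8, "tz": 0.22, "wx": 0, "wy": 0, "wz": 0},
    {"grip": 0.1, "tx": 0, "ty": 2.0, "tz": 0.24, "wx": 0, "wy": 0, "wz": 0}
  ]
}}

```text
time: 4.22
position: [0.4679, -0.0639, 0.0717]
tool_rot: [1.969, 2.351, 0.132]
ft_force: [-4.1, -1.3, 4.2]
grip_width: 0.451
```

```bash
python3 - <<'E'
from h import *
inc(s2w([-0.042,0.066,0.072]),Rdes(0.12))
d=snap('side','side3')
im=d['frame'][150:400,180:480]
cv2.imwrite('pics/side3c.png',cv2.resize(im,None,fx=2.4,fy=2.4,interpolation=cv2.INTER_CUBIC))
E
```

```text
t=4.22 tcp [ 0.4679 -0.0639  0.0717] step [-0.0682  0.0662  0.0717] F [-4.1 -1.3  4.2] grip 0.451
  INC tx -0.02 ty 2.60 tz 0.27  wx -0.008 wy -0.000 wz 0.000  |t| 2.6 cm |w| 0.4 deg
```

View pics/side3c.png

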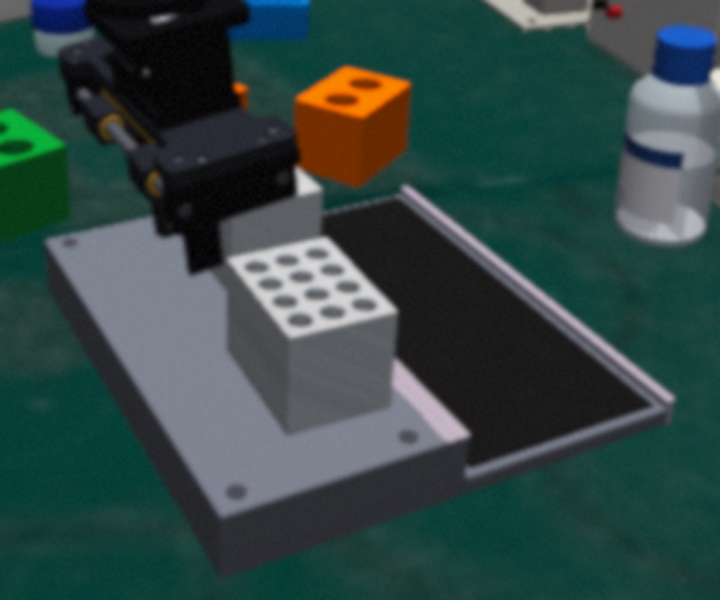

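>>> {"name": "drive_tool", "arguments": {
  "increments": [
    {"grip": 0.1, "tx": 0, "ty": 0.2, "tz": -0.03, "wx": 0, "wy": 0, "wz": 0},
    {"grip": 0.1, "tx": 0, "ty": 0.4, "tz": -0.04, "wx": 0, "wy": 0, "wz": 0},
    {"grip": 0.1, "tx": 0, "ty": 0.6, "tz": -0.04, "wx": 0, "wy": 0, "wz": 0},
    {"grip": 0.1, "tx": 0, "ty": 0.8, "tz": -0.02, "wx": 0, "wy": 0, "wz": 0},
    {"grip": 0.1, "tx": 0, "ty": 1.0, "tz": 0.0, "wx": 0, "wy": 0, "wz": 0},
    {"grip": 0.1, "tx": 0, "ty": 1.2, "tz": 0.02, "wx": 0, "wy": 0, "wz": 0},
    {"grip": 0.1, "tx": 0, "ty": 1.4, "tz": 0.04, "wx": 0, "wy": 0, "wz": 0},
    {"grip": 0.1, "tx": 0, "ty": 1.6, "tz": 0.06, "wx": 0, "wy": 0, "wz": 0}
  ]
}}

```text
time: 4.93
position: [0.4844, -0.0609, 0.073]
tool_rot: [1.969, 2.351, 0.133]
ft_force: [-2.8, -0.2, 0.7]
grip_width: 0.449
```

```bash
python3 - <<'E'
from h import *
inc(s2w([-0.042,0.066,0.072]),Rdes(0.12))
d=snap('side','side4')
im=d['frame'][150:400,180:480]
cv2.imwrite('pics/side4c.png',cv2.resize(im,None,fx=2.4,fy=2.4,interpolation=cv2.INTER_CUBIC))
d=snap('scene','scene4')
im=d['frame'][120:370,210:510]
cv2.imwrite('pics/scene4c.png',cv2.resize(im,None,fx=2.4,fy=2.4,interpolation=cv2.INTER_CUBIC))
print(ctrl.get_state()['ft_force'])
E
```

```text
t=4.93 tcp [ 0.4844 -0.0609  0.073 ] step [-0.0514  0.0662  0.073 ] F [-2.8 -0.2  0.7] grip 0.449
  INC tx -0.02 ty 0.92 tz 0.21  wx -0.007 wy -0.000 wz 0.001  |t| 0.9 cm |w| 0.4 deg
[-1.68066926 -0.55771971  0.2023256 ]
```

View pics/side4c.png

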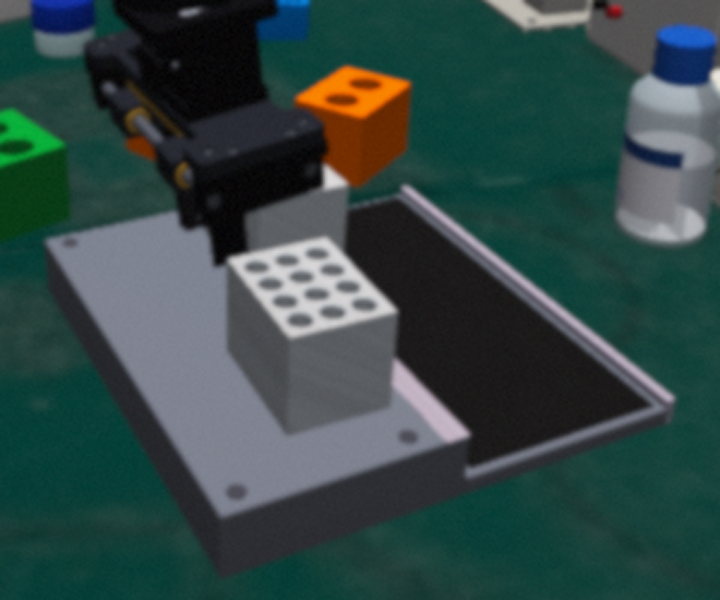

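View pics/scene4c.png

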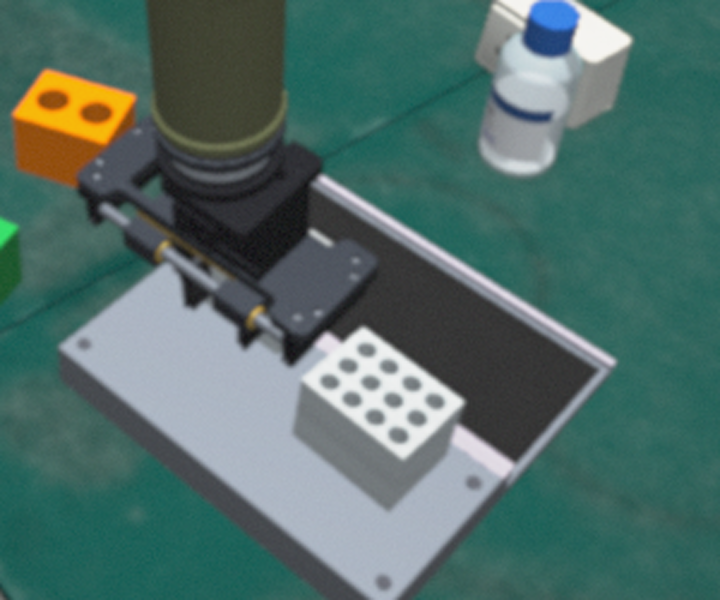

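>>> {"name": "drive_tool", "arguments": {
  "increments": [
    {"grip": 0.1, "tx": 0, "ty": 0.2, "tz": 0.02, "wx": 0, "wy": 0, "wz": 0},
    {"grip": 0.1, "tx": 0, "ty": 0.4, "tz": 0.04, "wx": 0, "wy": 0, "wz": 0},
    {"grip": 0.1, "tx": 0, "ty": 0.6, "tz": 0.06, "wx": 0, "wy": 0, "wz": 0},
    {"grip": 0.1, "tx": 0, "ty": 0.75, "tz": 0.07, "wx": 0, "wy": 0, "wz": 0},
    {"grip": 0.1, "tx": 0, "ty": 0.9, "tz": 0.08, "wx": 0, "wy": 0, "wz": 0},
    {"grip": 0.1, "tx": 0, "ty": 1.05, "tz": 0.09, "wx": 0, "wy": 0, "wz": 0},
    {"grip": 0.1, "tx": 0, "ty": 1.2, "tz": 0.1, "wx": 0, "wy": 0, "wz": 0},
    {"grip": 0.1, "tx": 0, "ty": 1.3, "tz": 0.11, "wx": 0, "wy": 0, "wz": 0},
    {"grip": 0.1, "tx": 0, "ty": 1.3, "tz": 0.11, "wx": 0, "wy": 0, "wz": 0}
  ]
}}

```text
time: 5.78
position: [0.4981, -0.0586, 0.0739]
tool_rot: [1.968, 2.35, 0.134]
ft_force: [-4.5, -0.0, 2.8]
grip_width: 0.452
```

```bash
python3 - <<'E'
from h import *
inc(s2w([-0.030,0.066,0.072]),Rdes(0.12))
d=snap('side','side5')
im=d['frame'][150:400,180:480]
cv2.imwrite('pics/side5c.png',cv2.resize(im,None,fx=2.4,fy=2.4,interpolation=cv2.INTER_CUBIC))
print(ctrl.get_state()['ft_force'])
E
```

```text
t=5.78 tcp [ 0.4981 -0.0586  0.0739] step [-0.0375  0.0661  0.0739] F [-4.5 -0.   2.8] grip 0.452
  INC tx -0.01 ty 0.72 tz 0.27  wx -0.006 wy 0.000 wz 0.001  |t| 0.8 cm |w| 0.3 deg
[-3.4468791  -0.52464799  2.87566573]
```

View pics/side5c.png

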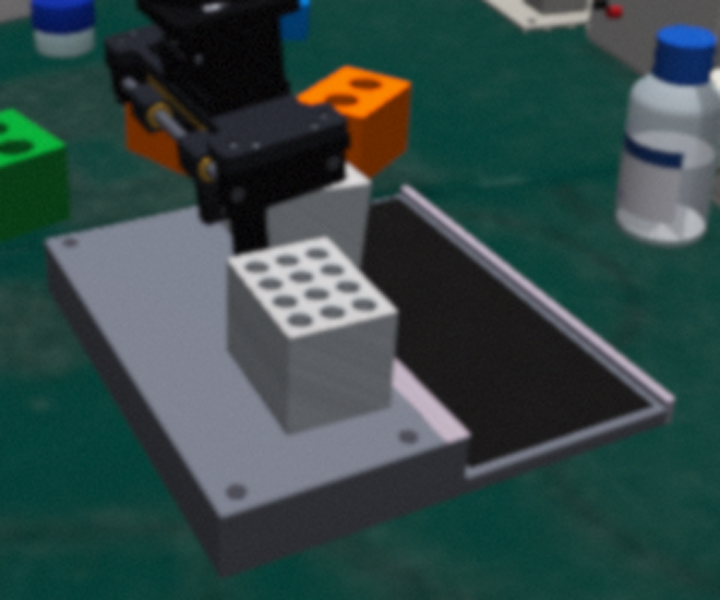

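```bash
python3 - <<'E'
from h import *
d=load('side5'); W=cloud(d)
S=(W-SO)@RS
x,y,z=S[...,0],S[...,1],S[...,2]
# visible side face of block (step -y face): y ~ 0.026
m=(np.abs(y-0.026)<0.006)&(x>-0.05)&(x<0.09)&(z>0.02)&(z<0.112)
print(m.sum())
P=S[m]
for zz in np.arange(0.03,0.112,0.006):
    s=P[np.abs(P[:,2]-zz)<0.003]
    if len(s)>3: print(round(zz,3),len(s),s[:,0].min().round(4),s[:,0].max().round(4),s[:,1].mean().round(4))
t=(z>0.09)&(z<0.115)&(x>0.0)&(x<0.06)&(y>0.02)&(y<0.12)
T=S[t]; print('top',t.sum(),T.mean(0).round(4) if len(T) else '')
if len(T)>20:
    A=np.c_[T[:,:2],np.ones(len(T))]; c,_,_,_=np.linalg.lstsq(A,T[:,2],rcond=None); print('plane dz/dx,dz/dy',c.round(3), 'xmax',T[:,0].max())
E
```

```text
909
0.042 8 0.0264 0.0313 0.0265
0.048 19 0.0214 0.0312 0.0267
0.054 29 0.0167 0.0329 0.0267
0.06 38 0.0135 0.033 0.0264
0.066 54 -0.0265 0.0343 0.0267
0.072 132 -0.0259 0.0339 0.0266
0.078 133 -0.0259 0.0353 0.0267
0.084 137 -0.0259 0.0356 0.0266
0.09 141 -0.025 0.0364 0.0266
0.096 133 -0.0252 0.0364 0.0264
0.102 85 -0.0238 0.0364 0.027
top 210 [0.0203 0.0288 0.0971]
plane dz/dx,dz/dy [-0.003  0.233  0.09 ] xmax 0.037125875166011686
```

The block has pivoted about 5° over the edge, with its front face at step x +31 mm low down and +36 mm at the top. Friction against the fingertips is holding it there. Backing off now lets it tip freely with a small overhang, which is better than pushing it further out.

>>> {"name": "drive_tool", "arguments": {
  "increments": [
    {"grip": 0.1, "tx": 0, "ty": -1.0, "tz": -0.1, "wx": 0, "wy": 0, "wz": 0},
    {"grip": 0.1, "tx": 0, "ty": -2.0, "tz": -0.2, "wx": 0, "wy": 0, "wz": 0},
    {"grip": 0.1, "tx": 0, "ty": -3.0, "tz": -0.3, "wx": 0, "wy": 0, "wz": 0},
    {"grip": 0.1, "tx": 0, "ty": -3.0, "tz": -0.3, "wx": 0, "wy": 0, "wz": 0},
    {"grip": 0.1, "tx": 0, "ty": -3.0, "tz": -0.3, "wx": 0, "wy": 0, "wz": 0},
    {"grip": 0.1, "tx": 0, "ty": -3.0, "tz": -0.3, "wx": 0, "wy": 0, "wz": 0},
    {"grip": 0.1, "tx": 0, "ty": -3.0, "tz": -0.3, "wx": 0, "wy": 0, "wz": 0}
  ]
}}

```text
time: 6.42
position: [0.4689, -0.0638, 0.0737]
tool_rot: [1.967, 2.349, 0.135]
ft_force: [-0.5, 0.4, -0.1]
grip_width: 0.448
```

```bash
python3 - <<'E'
from h import *
inc(s2w([-0.09,0.066,0.16]),Rdes(0.0))
d=snap('side','side6')
im=d['frame'][150:400,180:480]
cv2.imwrite('pics/side6c.png',cv2.resize(im,None,fx=2.4,fy=2.4,interpolation=cv2.INTER_CUBIC))
E
```

```text
t=6.42 tcp [ 0.4689 -0.0638  0.0737] step [-0.0671  0.0661  0.0737] F [-0.5  0.4 -0.1] grip 0.448
  INC tx -0.01 ty -1.27 tz -8.84  wx 0.116 wy 0.000 wz 0.001  |t| 8.9 cm |w| 6.6 deg
```

View pics/side6c.png

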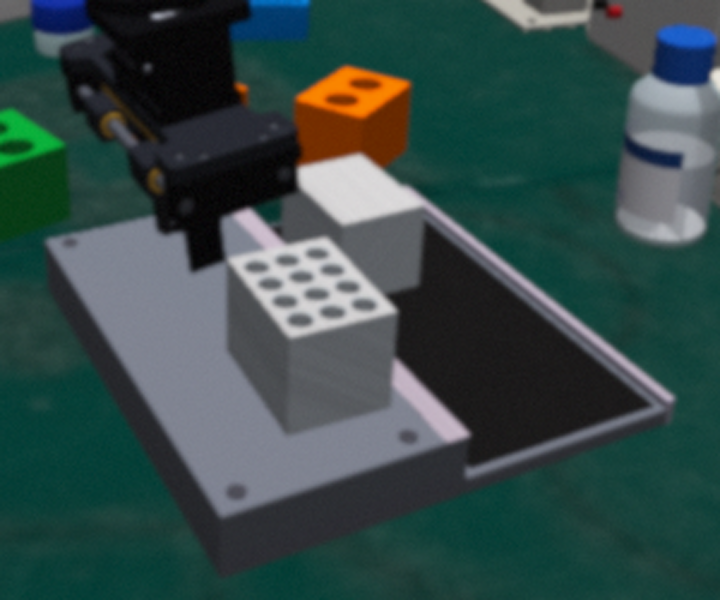

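The block has tumbled onto the tread, with its well-free top face at about (365,190) in the crop. Next I'll retreat upward, open the gripper and measure.

>>> {"name": "drive_tool", "arguments": {
  "increments": [
    {"grip": 0.1, "tx": 0, "ty": -0.5, "tz": -2, "wx": 0, "wy": 0, "wz": 0},
    {"grip": 0.1, "tx": 0, "ty": -0.8, "tz": -5, "wx": 0, "wy": 0, "wz": 0},
    {"grip": -0.5, "tx": 0, "ty": -1.2, "tz": -8, "wx": 0, "wy": 0, "wz": 0},
    {"grip": -1, "tx": 5, "ty": -1.2, "tz": -11, "wx": 0, "wy": 0, "wz": 0},
    {"grip": -1, "tx": 9, "ty": -1.2, "tz": -14, "wx": 0, "wy": 0, "wz": 0},
    {"grip": -1, "tx": 13, "ty": -1.2, "tz": -16, "wx": 0, "wy": 0, "wz": 0},
    {"grip": -1, "tx": 17, "ty": -1.2, "tz": -16, "wx": 0, "wy": 0, "wz": 0},
    {"grip": -1, "tx": 20, "ty": -1.2, "tz": -16, "wx": 0, "wy": 0, "wz": 0},
    {"grip": -1, "tx": 20, "ty": -1.2, "tz": -16, "wx": 0, "wy": 0, "wz": 0},
    {"grip": -1, "tx": 20, "ty": -1.2, "tz": -16, "wx": 0, "wy": 0, "wz": 0}
  ]
}}

```text
time: 7.3
position: [0.4034, 0.1319, 0.2317]
tool_rot: [1.958, 2.356, 0.137]
ft_force: [1.5, -1.7, -0.2]
grip_width: 0.952
```

```bash
python3 - <<'E'
from h import *
inc(s2w([-0.09,0.066,0.16]),Rdes(0.0))
for n in ['scene','side']:
    d=snap(n,n+'7')
    im=d['frame'][120:400,180:510]
    cv2.imwrite('pics/%s7c.png'%n,cv2.resize(im,None,fx=2.1,fy=2.1,interpolation=cv2.INTER_CUBIC))
    W=cloud(d); S=(W-SO)@RS
    x,y,z=S[...,0],S[...,1],S[...,2]
    for nm,lo,hi,xr in [('turned',0.064,0.080,(-0.01,0.134)),('small',0.092,0.108,(-0.12,0.02))]:
        m=((z>lo)&(z<hi)&(x>xr[0])&(x<xr[1])&(np.abs(y)<0.14)).astype(np.uint8)
        k,lab,st,c=cv2.connectedComponentsWithStats(m)
        for i in range(1,k):
            if st[i,4]<200: continue
            p=S[lab==i]; r=cv2.minAreaRect((p[:,:2]*1000).astype(np.float32))
            A=np.c_[p[:,:2],np.ones(len(p))]; cc=np.linalg.lstsq(A,p[:,2],rcond=None)[0]
            print(n,nm,st[i,4],p.mean(0).round(4),np.round(r[0],1),np.round(r[1],1),round(r[2],2),'slope',cc[:2].round(3),'zmed',np.median(p[:,2]).round(4))
E
```

```text
t=7.30 tcp [0.4034 0.1319 0.2317] step [-0.0975  0.2702  0.2317] F [ 1.5 -1.7 -0.2] grip 0.952
  INC tx -20.43 ty -0.26 tz 7.20  wx 0.117 wy -0.000 wz 0.008  |t| 21.7 cm |w| 6.7 deg
scene turned 1392 [0.0456 0.0638 0.073 ] [48.9 66.2] [82.5 63.8] 89.29 slope [0.032 0.01 ] zmed 0.0735
scene small 1813 [-0.0548 -0.0643  0.0998] [-52.4 -62.8] [81.2 63.6] 87.82 slope [0.015 0.004] zmed 0.1007
side turned 1283 [0.0436 0.059  0.0732] [46.9 66.8] [62.4 84.5] 0.64 slope [0.038 0.036] zmed 0.0744
side small 2158 [-0.0566 -0.0686  0.1001] [-54.1 -63.2] [83.3 61.6] 87.52 slope [0.015 0.021] zmed 0.1015
```

View pics/scene7c.png

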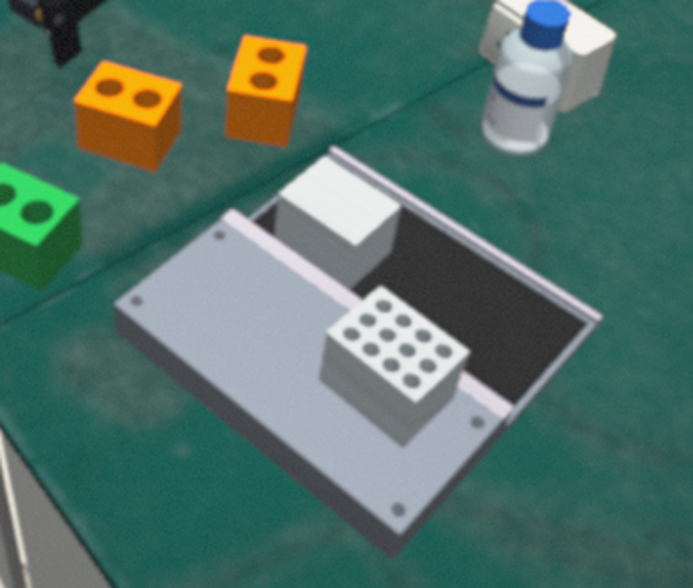

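View pics/side7c.png

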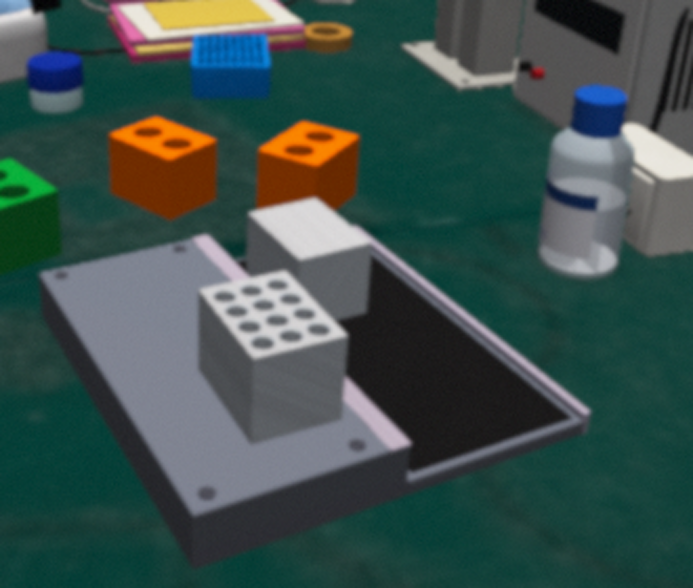

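```bash
python3 - <<'E'
from h import *
for n in ['scene7','side7']:
    d=load(n); W=cloud(d); S=(W-SO)@RS
    x,y,z=S[...,0],S[...,1],S[...,2]
    for nm,c in [('turned',(0.0475,0.066)),('small',(-0.053,-0.063))]:
        m=(np.abs(x-c[0])<0.024)&(np.abs(y-c[1])<0.034)&(z>(0.06 if nm=='turned' else 0.09))&(z<0.115)
        p=S[m]; med=np.median(p[:,2]); p=p[np.abs(p[:,2]-med)<0.005]
        cc=np.linalg.lstsq(np.c_[p[:,:2],np.ones(len(p))],p[:,2],rcond=None)[0]
        print(n,nm,len(p),'z',p[:,2].mean().round(4),'slope',cc[:2].round(3))
    m=(W[...,2]>0.09)&(W[...,0]>0.55)&(W[...,0]<1.1)&(np.abs(W[...,1])<0.45)
    P=W[m]
    for x0 in np.arange(0.55,1.1,0.1):
        for y0 in np.arange(-0.4,0.4,0.1):
            s=P[(P[:,0]>=x0)&(P[:,0]<x0+.1)&(P[:,1]>=y0)&(P[:,1]<y0+.1)]
            if len(s)>15: print('   x%.2f y%.2f n%d zmax %.2f'%(x0,y0,len(s),s[:,2].max()))
print(ctrl.get_state()['joint_positions'].round(3))
E
```

```text
scene7 turned 800 z 0.0738 slope [ 0.    -0.002]
scene7 small 820 z 0.1007 slope [-0.005  0.001]
   x0.75 y-0.30 n33 zmax 0.34
   x0.75 y-0.20 n2268 zmax 0.37
   x0.75 y-0.10 n3108 zmax 0.38
   x0.75 y-0.00 n1220 zmax 0.37
   x0.75 y0.10 n142 zmax 0.34
   x0.85 y-0.10 n312 zmax 0.38
   x0.95 y-0.00 n575 zmax 0.20
   x0.95 y0.10 n2951 zmax 0.21
   x0.95 y0.20 n2082 zmax 0.21
   x0.95 y0.30 n820 zmax 0.20
   x1.05 y-0.00 n183 zmax 0.17
   x1.05 y0.10 n162 zmax 0.17
side7 turned 631 z 0.0747 slope [-0.001  0.003]
side7 small 977 z 0.1011 slope [-0.003 -0.006]
   x0.75 y-0.20 n2220 zmax 0.37
   x0.75 y-0.10 n3420 zmax 0.40
   x0.75 y-0.00 n1654 zmax 0.40
   x0.75 y0.10 n1061 zmax 0.39
   x0.75 y0.20 n613 zmax 0.38
   x0.75 y0.30 n531 zmax 0.37
   x0.85 y-0.10 n1152 zmax 0.40
   x0.85 y-0.00 n519 zmax 0.40
   x0.85 y0.10 n415 zmax 0.39
   x0.85 y0.20 n301 zmax 0.39
   x0.85 y0.30 n225 zmax 0.38
   x0.95 y-0.00 n1179 zmax 0.20
   x0.95 y0.10 n3472 zmax 0.21
   x0.95 y0.20 n1764 zmax 0.21
   x0.95 y0.30 n1730 zmax 0.28
   x1.05 y-0.00 n605 zmax 0.20
   x1.05 y0.10 n841 zmax 0.38
   x1.05 y0.20 n202 zmax 0.21
[-0.532 -0.257  0.12   2.065  0.063  1.221  1.316]
```

```bash
python3 - <<'E'
from h import *
for n in ['scene0','side0','scene7','side7']:
    W=cloud(load(n)); m=(W[...,2]>0.2)&(W[...,0]>0.6)&(W[...,0]<1.1)&(W[...,1]>-0.25)&(W[...,1]<0.25)
    P=W[m]; print(n,len(P),'xmin pct',np.percentile(P[:,0],[0.5,2,10]).round(3),'z',np.percentile(P[:,2],[1,50,99]).round(3))
def Rface(az_y):  # tool y azimuth, z down
    a=az_y; return np.column_stack([[-np.sin(a),np.cos(a),0],[np.cos(a),np.sin(a),0],[0,0,-1]])
p=s2w([0.085,0.066,0.30]); print(p)
inc(p,Rface(YAW-np.pi/2))
inc(p,Rface(YAW-np.pi*0.95))
E
```

```text
scene0 6081 xmin pct [0.808 0.808 0.81 ] z [0.2   0.344 0.373]
side0 10045 xmin pct [0.793 0.795 0.809] z [0.2   0.354 0.397]
scene7 6103 xmin pct [0.808 0.808 0.809] z [0.2   0.344 0.373]
side7 10010 xmin pct [0.793 0.795 0.809] z [0.2   0.354 0.397]
[ 0.61875038 -0.03725439  0.3       ]
t=7.40 tcp [0.404  0.1277 0.2309] step [-0.0976  0.266   0.2309] F [-0.2  0.5 -0.2] grip 0.988
  INC tx -20.04 ty 18.89 tz -4.74  wx 0.091 wy -0.089 wz 1.571  |t| 27.9 cm |w| 90.3 deg
t=7.40 tcp [0.404  0.1277 0.2309] step [-0.0976  0.266   0.2309] F [-0.2  0.5 -0.2] grip 0.988
  INC tx -20.04 ty 18.89 tz -4.74  wx 0.015 wy -0.172 wz 2.982  |t| 27.9 cm |w| 171.1 deg
```

>>> {"name": "drive_tool", "arguments": {
  "increments": [
    {"grip": -1, "tx": -2, "ty": 2, "tz": -3, "wx": 0.01, "wy": -0.01, "wz": 0.12},
    {"grip": -1, "tx": -4, "ty": 4, "tz": -5, "wx": 0.02, "wy": -0.02, "wz": 0.24},
    {"grip": -1, "tx": -6, "ty": 6, "tz": -6, "wx": 0.03, "wy": -0.03, "wz": 0.36},
    {"grip": -1, "tx": -8, "ty": 8, "tz": -6, "wx": 0.04, "wy": -0.04, "wz": 0.48},
    {"grip": -1, "tx": -10, "ty": 10, "tz": -6, "wx": 0.05, "wy": -0.05, "wz": 0.6},
    {"grip": -1, "tx": -12, "ty": 12, "tz": -6, "wx": 0.06, "wy": -0.06, "wz": 0.72},
    {"grip": -1, "tx": -14, "ty": 14, "tz": -5, "wx": 0.07, "wy": -0.06, "wz": 0.84},
    {"grip": -1, "tx": -16, "ty": 16, "tz": -5, "wx": 0.07, "wy": -0.06, "wz": 0.96},
    {"grip": -1, "tx": -18, "ty": 17.5, "tz": -5, "wx": 0.07, "wy": -0.06, "wz": 1.08},
    {"grip": -1, "tx": -20, "ty": 19, "tz": -5, "wx": 0.08, "wy": -0.07, "wz": 1.2}
  ]
}}

```text
time: 8.23
position: [0.62, -0.0406, 0.3022]
tool_rot: [3.014, 0.83, 0.02]
ft_force: [0.3, 0.7, 0.9]
grip_width: 1.0
```

```bash
python3 - <<'E'
from h import *
def Rface(az_y):
    a=az_y; return np.column_stack([[-np.sin(a),np.cos(a),0],[np.cos(a),np.sin(a),0],[0,0,-1]])
p=s2w([0.085,0.066,0.30])
print(ctrl.get_state()['joint_positions'].round(3))
inc(p,Rface(YAW-np.pi*0.9))
E
```

```text
[-0.283  0.228  0.363  1.459 -0.07   1.451  0.615]
t=8.23 tcp [ 0.62   -0.0406  0.3022] step [0.0856 0.0625 0.3022] F [0.3 0.7 0.9] grip 1.0
  INC tx 0.06 ty -0.35 tz 0.22  wx 0.007 wy -0.021 wz 1.618  |t| 0.4 cm |w| 92.7 deg
```

>>> {"name": "drive_tool", "arguments": {
  "increments": [
    {"grip": -1, "tx": 0, "ty": 0, "tz": 0, "wx": 0, "wy": 0, "wz": 0.12},
    {"grip": -1, "tx": 0, "ty": 0, "tz": 0, "wx": 0, "wy": 0, "wz": 0.24},
    {"grip": -1, "tx": 0, "ty": 0, "tz": 0, "wx": 0, "wy": 0, "wz": 0.36},
    {"grip": -1, "tx": 0, "ty": 0, "tz": 0, "wx": 0, "wy": 0, "wz": 0.48},
    {"grip": -1, "tx": 0, "ty": 0, "tz": 0, "wx": 0, "wy": 0, "wz": 0.6},
    {"grip": -1, "tx": 0, "ty": 0, "tz": 0, "wx": 0, "wy": 0, "wz": 0.72},
    {"grip": -1, "tx": 0, "ty": 0, "tz": 0, "wx": 0, "wy": 0, "wz": 0.84},
    {"grip": -1, "tx": 0, "ty": 0, "tz": 0, "wx": 0, "wy": 0, "wz": 0.96},
    {"grip": -1, "tx": 0, "ty": 0, "tz": 0, "wx": 0, "wy": 0, "wz": 1.08},
    {"grip": -1, "tx": 0, "ty": 0, "tz": 0, "wx": 0, "wy": 0, "wz": 1.2}
  ]
}}

```text
time: 9.07
position: [0.6197, -0.0432, 0.3018]
tool_rot: [2.959, -1.034, 0.03]
ft_force: [-0.8, 0.6, -1.0]
grip_width: 0.999
```

```bash
python3 - <<'E'
from h import *
st=ctrl.get_state(); print(st['time'],st['position'],st['ft_force'].round(1),st['joint_positions'].round(3))
d=snap('wrist','wrist8')
print(np.linalg.inv(d['view']).round(3))
E
```

```text
9.0667 [ 0.61968587 -0.04324505  0.3018252 ] [-0.8  0.6 -1. ] [-0.386  0.237  0.494  1.463 -0.101  1.452 -0.566]
[[ 0.783  0.599  0.167  0.668]
 [-0.622  0.745  0.243  0.022]
 [ 0.021 -0.294  0.955  0.446]
 [ 0.     0.     0.     1.   ]]
```

View pics/wrist8.png

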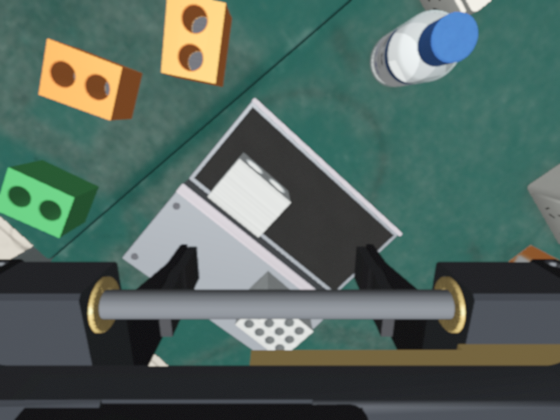

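```bash
python3 - <<'E'
from h import *
im=load('wrist8')['frame'][135:250,190:310]
cv2.imwrite('pics/wrist8c.png',cv2.resize(im,None,fx=5,fy=5,interpolation=cv2.INTER_CUBIC))
E
```

```text
(no output)
```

View pics/wrist8c.png

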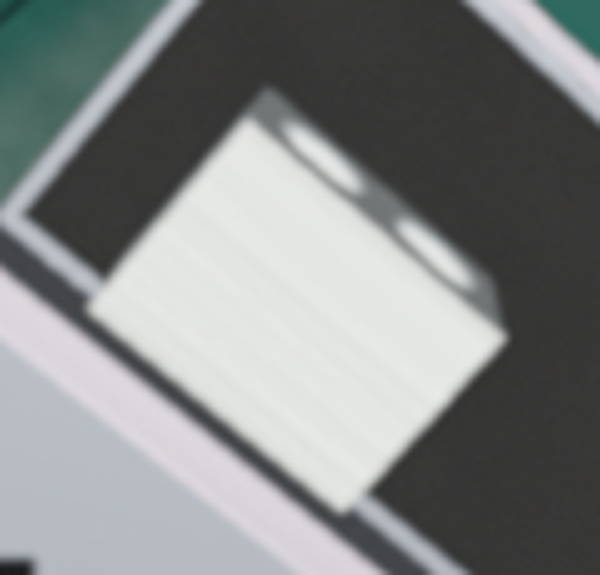

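The wrist crop shows two large well openings at about (325,155) and (435,250). They are on the face towards the lip, so the wells face away from the deck. Both blocks are at rest and the robot is clear with the gripper open, so I'm handing in.

```bash
python3 - <<'E'
from h import *
st=ctrl.get_state(); print(st['time'],st['position'].round(3),st['grip_width'],abs(st['qd']).max().round(4))
print(ctrl.close_job())
E
```

```text
9.1167 [ 0.62  -0.043  0.302] 1.0035562176935433 0.2864
the job is handed in; nothing more can be done
None
```

The two-well block has been turned a quarter over the step edge and lies on the lower tread with its wells facing away from the deck. I handed the job in at about 9.1 s of the 32 s allowed.

**How it was done:** I pushed the block low on its rear face with two half-open fingertips, at no more than about 7 N in the readings. It started to tip but hung at about 5°, held by friction against the fingers. I drew the fingers back and it fell the rest of the way by itself.

**Last checks:**
- **Flat:** the block's top slopes by no more than 0.003. It measured 73.8 to 74.7 mm high where 72 mm was expected; the tread itself also read about 2 mm high.
- **Square:** it is within about 1° of the step, centred about 48 mm past the edge.
- **Wells:** the wrist camera showed both large wells on the face towards the lip.
- **Other block:** the one with the small wells still stands at the same pose, within about 1 mm and 0.5°.
- **Robot:** the gripper was fully open and clear of everything, with the TCP at z = 0.30 m.

**Not settled at hand-in:** the arm had not fully stopped, with one joint still at 0.29 rad/s, though nothing was near it.

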